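# Put the washed pans back together: steamer insert and three lids

### The arm

A 6-joint arm with a two-finger parallel gripper is mounted at the origin on a cart in front of the work surface, level with it; the furniture and walls round the work are solid. World frame = base frame: x ahead of the robot, y to its left, z up, the work surface at z = 0. Lengths are in m, angles in rad, forces in N, time in s.
With the tool pointing down it reaches from about 0.3 to 0.85 m from the base axis. Payload 4.2 kg.
Tool frame: the origin (TCP) lies midway between the tips of the shut fingers; the grasp point (between the pads) lies bot.grasp_offset behind it (bot.grasp_offset is the distance from the TCP to the grasp point, in m); z points along the fingers, y is the line along which they close (so a half turn about z gives the same grasp; the last joint's range is limited). The gripper opens to 91 mm and grips with 3 to 60 N. Pads are 32 mm wide; open, the fingers measure 118 mm over their backs; the gripper's body (76 mm by 178 mm) begins 60 mm behind the grasp point.
Start: joints at [1.249, 0.32, 1.565, -0, 1.257, -0.02], TCP at [0.171, 0.549, 0.214] pointing down, gripper open.
Joint ranges: [-3.11, 3.11], [-0.84, 2.01], [0.21, 2.61], [-1.34, 4.49], [0.05, 2.63], [-2.56, 2.56]. Speed limits (rad/s): [2.57, 2.57, 3.14, 3.14, 3.14, 3.14].

### API

Orientations are given as a unit quaternion [w, x, y, z].
In Python, from station import bot gives the robot as it stands.
- The arm moves only by the shell command python3 -m crank 'ROWS' [OPENING] [FORCE]. ROWS is JSON, a list that holds one entry, the list of rows, each a list of 6 numbers: the shift along the tool's x, y, z scaled (see below), then the turn, a rotation vector about the tool's x, y, z scaled (see below). In form: [[[tx, ty, tz, wx, wy, wz], ...]]. A call has 1 to 20 rows; each row shifts and turns the commanded pose from where the row before left it, along the tool's axes as they then stand; what a row does not reach is not made up. The controller multiplies each number of a shift by 0.05 m and each number of a turn by 8 degrees. A row lasts 1/10 s, in which the tool goes at most 50 mm and 8.59 degrees, less where a joint would pass 70% of its speed; a pose out of reach is approached as far as the arm can. A call with a number of a shift or a turn outside -1 to 1 is refused whole. A call with a gripper value outside its range is refused whole. OPENING is the closure, from 0 (fully open) to 1 (shut), set as the call begins (- or left out, the last holds). The fingers move at their own pace and stop on an object; FORCE is the grip in N (left out, the last holds). Time passes only in rows, so rows that do not move let the fingers close. It gives the time, the measured TCP pose, the force, the opening and the grip force at its end, in the units of the state.
- bot.get_state(): the state, without advancing time (a new reading comes with each control period).
- bot.read_camera(name): name is "scene" or "side" or "wrist"; returns a dict with "pixels" (420x560x3 uint8, red, green, blue), "fx", "fy", "cx", "cy" (pixels), "R" (3x3) and "t" (3): a world point X has camera coordinates R X + t; the wrist camera has in their place "mount" (4x4, takes a point from camera to tool coordinates, whose origin is the TCP and whose axes are the flange's). Camera axes: x right, y down, z forward; pixel columns grow to the right and rows downward; lengths in m; the calibration is good to about 2 mm. A picture is of the moment at which its call begins: read the wrist's pose just before it. There is no depth.
- bot.sign_off(): hands the job in; it is judged then, once.
The state is a dict: "time": time; "q": joint angles; "joint_vel": joint speeds; "joint_efforts": joint torques, N m; "tcp_pos": TCP position; "tool_rot": TCP orientation; "contact_force": force on the tool from outside, world axes, zero at the start; "torque": the same for the moment, N m; "width": opening from 0.0 (shut) to 1.0 (fully open); "grasp_force": force on a finger pad.
Only numpy, scipy, OpenCV 4.12 (cv2) and the standard library are available. Lean on these libraries where they do the work, as an engineer would, in place of code of your own. Each camera call takes 0.05 s, during which the arm holds its last target. There are 200 camera calls.

### The job

The cookware has been washed and is lying in parts on the wooden cover of the cold hob: set the steamer insert into the steel pot and then the steel lid on top of the insert, and put the blue lid on the blue pan and the copper lid on the copper pan, each fully seated and level. Set everything down gently, leave the pans standing where they are and do not disturb the two spice jars and the mustard jar.

Things in the scene. Friction and masses are not known exactly. Their poses are not given: they have to be found in the camera images.
- steel_pot: Steel pot, the largest, on the hob's wooden cover (top at z = 26 mm), two loop handles on opposite sides (along its y axis, to 92 mm from the centre, 55 mm up). Loose, about 0.7 kg. Origin: centre of its underside; z up. Mouth 120 mm, rim 132 mm across, rim top 70 mm up. The insert hangs in it by its flange; fully home, the insert's origin is 32 mm above the pot's origin.
- blue_pan: Blue enamelled milk pan, one long black handle along its +x axis (to 182 mm from the centre, rising to 70 mm). Loose, about 0.55 kg. Origin: centre of its underside, on the cover; z up. Mouth 100 mm, rim 112 mm across, rim top 60 mm up. With the blue lid home, the lid's origin is 52 mm above the pan's origin.
- copper_pan: Small copper pan, one long brass handle along its +x axis (to 157 mm from the centre, rising to 60 mm). Loose, about 0.5 kg. Origin: centre of its underside, on the cover; z up. Mouth 80 mm, rim 92 mm across, rim top 50 mm up. With the copper lid home, the lid's origin is 42 mm above the pan's origin.
- steamer_insert: Perforated metal steamer basket, upright, about 0.3 kg. Origin: centre of its underside; z up. Basket 108 mm across, 102 inside; flange 132 mm across, underside 38 mm up; collar above it 120 mm inside, top 54 mm up. Black 18 mm round knob on a post on the axis, 22 to 43 mm up (grip about 33 mm up, fingers inside). Yaw does not matter. Steel lid home: its origin 46 mm above the insert's.
- steel_lid: Bright steel lid, the largest, black knob, 132 mm across. Lies right way up. Origin: centre of its underside; z up. Plug 112 mm across, 8 mm deep, chamfered, fits the insert's 120 mm collar; flange underside 8 mm above the origin; dome to 21 mm. Round 26 mm knob on the axis, on a thin stem, from 27 to 49 mm above the origin (grip about 38 mm up). Yaw does not matter.
- blue_lid: Blue enamelled lid, black knob, 112 mm across. Lies right way up. Origin: centre of its underside; z up. Plug 92 mm across, 8 mm deep, chamfered, fits the blue pan's 100 mm mouth; flange underside 8 mm above the origin; dome to 21 mm. Round 26 mm knob on the axis, on a thin stem, from 27 to 49 mm above the origin (grip about 38 mm up). Yaw does not matter.
- copper_lid: Small copper lid, brass knob, 92 mm across. Lies right way up. Origin: centre of its underside; z up. Plug 72 mm across, 8 mm deep, chamfered, fits the copper pan's 80 mm mouth; flange underside 8 mm above the origin; dome to 21 mm. Round 22 mm knob on the axis, on a thin stem, from 27 to 49 mm above the origin (grip about 38 mm up). Yaw does not matter.
- spice_green: Bystander: spice jar with a green cap and a green label, 46 mm across and 106 mm high, standing behind and between the pans. Origin: centre of its underside. Leave it alone.
- spice_brown: Bystander: spice jar with a green cap and a brown label, 46 mm across and 106 mm high, standing behind and between the pans. Origin: centre of its underside. Leave it alone.
- mustard: Bystander: squat mustard jar with a green lid, 68 mm across and 84 mm high, at the right-hand side. Origin: centre of its underside. Leave it alone.

How it is judged:
On the way, in this order (a step that is already met when the one before it is completed fails the run):
1. the steamer insert hangs fully home in the steel pot (horizontal distance between steamer_insert and steel_pot below 0.008 m and z of steamer_insert in the frame of steel_pot between 0.029 and 0.035 m and angle between steamer_insert's own z axis and vertical below 0.06 rad), for 0.2 s.
2. the steel lid is seated in the collar of the insert, which is home in the pot (all of step 1 and horizontal distance between steel_lid and steamer_insert below 0.008 m and z of steel_lid in the frame of steamer_insert between 0.043 and 0.049 m and angle between steel_lid's own z axis and vertical below 0.06 rad), for 0.2 s.
At the end, for the whole second after the job is handed in: Insert home in the steel pot, steel lid home on the insert, blue and copper lids home on their pans: each within 8 mm of the axis, 3 mm of its seated height, level within 0.06 rad, at rest. Pans upright, moved under 40 mm; spice jars and mustard jar upright, moved under 20 mm (all of step 2 and horizontal distance between blue_lid and blue_pan below 0.008 m and z of blue_lid in the frame of blue_pan between 0.049 and 0.055 m and angle between each of blue_lid, copper_lid's own z axis and vertical below 0.06 rad and horizontal distance between copper_lid and copper_pan below 0.008 m and z of copper_lid in the frame of copper_pan between 0.039 and 0.045 m and linear speed of each of steamer_insert, steel_lid, blue_lid, copper_lid below 0.02 m/s and distance of each of steel_pot, blue_pan, copper_pan from where it was at the start of the episode below 0.04 m and angle between each of steel_pot, blue_pan, copper_pan's own z axis and vertical below 0.05 rad and distance of each of spice_green, spice_brown, mustard from where it was at the start of the episode below 0.02 m and angle between each of spice_green, spice_brown, mustard's own z axis and vertical below 0.1 rad); the robot touches nothing.
It fails at once if a pan was shoved (over 40 mm) or tipped (over 0.25 rad) (distance of any of steel_pot, blue_pan, copper_pan from where it was at the start of the episode above 0.04 m or angle between any of steel_pot, blue_pan, copper_pan's own z axis and vertical above 0.25 rad).
It fails at once if a spice jar or the mustard jar was disturbed (over 20 mm) (distance of any of spice_green, spice_brown, mustard from where it was at the start of the episode above 0.02 m).
It fails at once if a part was dropped into place (faster than 0.5 m/s within 30 mm above its seat) ((horizontal distance between steamer_insert and steel_pot below 0.02 m and z of steamer_insert in the frame of steel_pot between 0.027 and 0.062 m and linear speed of steamer_insert above 0.5 m/s) or (horizontal distance between steel_lid and steamer_insert below 0.02 m and z of steel_lid in the frame of steamer_insert between 0.041 and 0.076 m and linear speed of steel_lid above 0.5 m/s) or (horizontal distance between blue_lid and blue_pan below 0.02 m and z of blue_lid in the frame of blue_pan between 0.047 and 0.082 m and linear speed of blue_lid above 0.5 m/s) or (horizontal distance between copper_lid and copper_pan below 0.02 m and z of copper_lid in the frame of copper_pan between 0.037 and 0.072 m and linear speed of copper_lid above 0.5 m/s)).
It also fails if it takes over 106 s, if anything falls off the work surface, if the arm or the gripper's body presses on something with over 40 N, if the wrist force passes 120 N, or if a joint passes its speed limit or range.

## Working session

There is one attempt and no reset: what is moved stays moved. The work goes in short steps, Python scripts to look and compute and a shell command to move; the robot and the scene stay as the last step left them, time stands still between calls to the robot, and variables do not carry over. Pictures are saved under pics/ and viewed, at most 14 in all, crops included, and the job is handed in when it is done.

```bash
mkdir -p pics; ls; python3 - <<'E'
from station import bot
import cv2,numpy as np
s=bot.get_state();print(s, bot.grasp_offset)
for n in ["scene","side","wrist"]:
    c=bot.read_camera(n);cv2.imwrite(f"pics/{n}0.png",c["pixels"][:,:,::-1])
    print(n,{k:np.round(v,4).tolist() for k,v in c.items() if k!="pixels"})
E
```

```text
pics
{'time': 0.0, 'q': array([ 1.24898328e+00,  3.20243765e-01,  1.56564138e+00, -1.18319823e-05,
        1.25737335e+00, -1.99935375e-02]), 'joint_vel': array([-1.15844817e-03,  7.41221751e-04,  2.97519313e-05,  3.77899364e-04,
        1.74060324e-03, -5.97818570e-04]), 'joint_efforts': array([ 4.66742895e-04, -4.12448502e+01, -2.31971258e+01,  7.26745580e-02,
        4.58617788e-02, -1.43189372e-04]), 'tcp_pos': array([0.17076904, 0.54854785, 0.21316253]), 'tool_rot': array([-1.36112571e-04,  1.50335749e-01,  9.88634649e-01, -8.21742756e-04]), 'contact_force': array([-0.11805959,  0.2596142 , -0.20619959]), 'torque': array([ 0.04806266, -0.00751767, -0.01766237]), 'grasp_force': 0.0, 'width': 0.9954627937490609} 0.0188
scene {'fx': 517.3784, 'fy': 517.3784, 'cx': 283.146, 'cy': 204.4391, 'R': [[0.0216, -0.9996, 0.0173], [-0.7226, -0.0276, -0.6907], [0.6909, 0.0024, -0.7229]], 't': [-0.096, 0.509, 0.837]}
side {'fx': 433.7852, 'fy': 433.7852, 'cx': 280.2553, 'cy': 208.0697, 'R': [[-0.9549, -0.2962, 0.0216], [-0.1997, 0.5864, -0.785], [0.2199, -0.7539, -0.6191]], 't': [0.5595, 0.2535, 0.9654]}
wrist {'fx': 359.618, 'fy': 359.618, 'cx': 281.0917, 'cy': 207.2927, 'mount': [[0.0003, -0.9613, -0.2757, 0.0775], [1.0, 0.0004, -0.0002, -0.0003], [0.0003, -0.2757, 0.9613, -0.1718], [0.0, 0.0, 0.0, 1.0]]}
```

View pics/scene0.png

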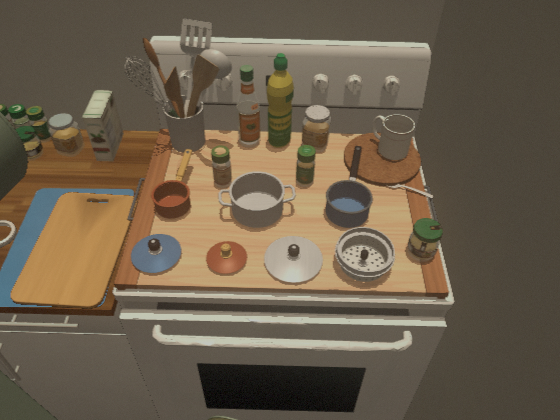

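View pics/side0.png

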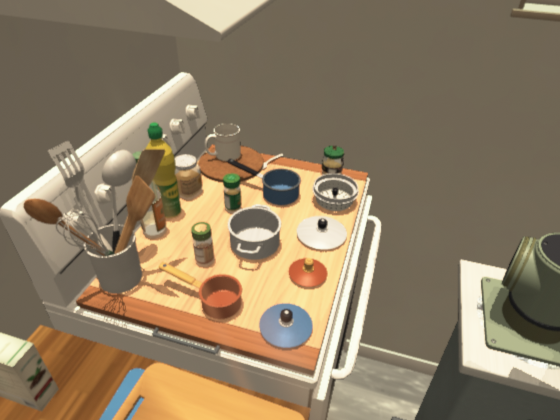

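Scene view: the knobs are at insert (364,255), steel lid (294,249), blue (154,243) and copper (226,248). The rims are at pot (257,190), blue pan (349,197) and copper pan (171,193). In the side view the knobs are at (336,192), (322,223), (286,315) and (309,264).

```bash
cat > h.py <<'E'
from station import bot
import cv2,numpy as np
from scipy.spatial.transform import Rotation as Ro
def tool():
    s=bot.get_state();q=s["tool_rot"];return s["tcp_pos"],Ro.from_quat([q[1],q[2],q[3],q[0]]).as_matrix()
def ray(c,u,v,pose=None):
    d=np.array([(u-c["cx"])/c["fx"],(v-c["cy"])/c["fy"],1.])
    if "mount" in c:
        p,R=pose;M=c["mount"];return p+R@M[:3,3],R@M[:3,:3]@d
    R=np.array(c["R"]);return -R.T@c["t"],R.T@d
def onplane(c,u,v,z,pose=None):
    o,d=ray(c,u,v,pose);return o+d*(z-o[2])/d[2]
def proj(c,X,pose):
    p,R=pose;M=c["mount"];x=M[:3,:3].T@(R.T@(np.array(X)-p)-M[:3,3])
    return c["fx"]*x[0]/x[2]+c["cx"],c["fy"]*x[1]/x[2]+c["cy"]
def go(X,yaw=0):
    """units to move grasp point to X; tool x=-world x rotated by yaw"""
    p,R=tool();g=p-R[:,2]*bot.grasp_offset
    c,s=np.cos(yaw),np.sin(yaw)
    Rt=np.array([[c,-s,0],[s,c,0],[0,0,1]])@np.diag([-1,1,-1])
    w=Ro.from_matrix(R.T@Rt).as_rotvec(degrees=True)/8
    # shift after the turn, in target axes
    pt=np.array(X)+Rt[:,2]*bot.grasp_offset
    print("grasp",g.round(4),"turn",w.round(2),"shift(after turn)",(Rt.T@(pt-p)/.05).round(2))
E
python3 - <<'E'
from h import *
a=bot.read_camera("scene");b=bot.read_camera("side")
for n,p,q,z in [("ins",(364,255),(336,192),.059),("steel",(294,249),(322,223),.064),("blue",(154,243),(286,315),.064),("cop",(226,248),(309,264),.064),
 ("pot",(257,190),(255,225),.096),("bpan",(349,197),(281,181),.086),("cpan",(171,193),(221,289),.076),("sgreen",(306,151),(232,179),.132),("sbrown",(220,153),(202,230),.132),("must",(428,230),(333,154),.11)]:
    print(n,onplane(a,*p,z).round(3),onplane(b,*q,z).round(3))
go([.42,-.17,.25])
E
```

```text
ins [ 0.504 -0.263  0.059] [ 0.502 -0.261  0.059]
steel [ 0.511 -0.108  0.064] [ 0.508 -0.108  0.064]
blue [0.517 0.203 0.064] [0.513 0.201 0.064]
cop [0.508 0.042 0.064] [0.504 0.045 0.064]
pot [ 0.661 -0.018  0.096] [ 0.656 -0.01   0.096]
bpan [ 0.656 -0.237  0.086] [ 0.655 -0.224  0.086]
cpan [0.662 0.189 0.076] [0.661 0.188 0.076]
sgreen [ 0.765 -0.133  0.132] [ 0.762 -0.127  0.132]
sbrown [0.748 0.076 0.132] [0.749 0.084 0.132]
must [ 0.537 -0.398  0.11 ] [ 0.54  -0.378  0.11 ]
grasp [0.1708 0.5488 0.2324] turn [-0.01 -0.   -2.16] shift(after turn) [ -4.98 -14.38  -0.35]
```

```bash
cat > look.py <<'E'
import sys;from h import *
pose=tool();c=bot.read_camera("wrist");cv2.imwrite(f"pics/{sys.argv[1]}.png",c["pixels"][:,:,::-1]);np.save(f"pics/{sys.argv[1]}.npy",dict(c=c,pose=pose),allow_pickle=True)
print(bot.get_state()["time"],pose[0].round(4))
E
python3 -m crank '[[[0,0,-0.4,0,0,-0.72],[0,0,0,0,0,-0.72],[0,0,0,0,0,-0.72],[-0.68,-0.6,0,0,0,0],[-0.68,-0.6,0,0,0,0],[-0.68,-0.6,0,0,0,0],[-0.68,-0.6,0,0,0,0],[-0.68,-0.6,0,0,0,0],[-0.68,-0.6,0,0,0,0],[-0.68,-0.6,0,0,0,0],[-0.68,-0.6,0,0,0,0],[-0.68,-0.6,0,0,0,0],[-0.68,-0.6,0,0,0,0],[-0.68,-0.6,0,0,0,0],[-0.68,-0.6,0,0,0,0],[0,0,0,0,0,0],[0,0,0,0,0,0],[0,0,0,0,0,0]]]' 0.4 20
python3 look.py w1
python3 -m crank '[[[0,-0.7,0,0,0,0],[0,-0.7,0,0,0,0],[0,-0.7,0,0,0,0],[0,-0.7,0,0,0,0],[0,-0.7,0,0,0,0],[0,-0.6,0,0,0,0],[0,0,0,0,0,0],[0,0,0,0,0,0],[0,0,0,0,0,0]]]'
python3 look.py w2
python3 -m crank '[[[0,-0.7,0,0,0,0],[0,-0.7,0,0,0,0],[0,-0.7,0,0,0,0],[0,-0.7,0,0,0,0],[0,-0.7,0,0,0,0],[0,-0.7,0,0,0,0],[0,0,0,0,0,0],[0,0,0,0,0,0],[0,0,0,0,0,0]]]'
python3 look.py w3
python3 - <<'E'
import cv2,numpy as np
cv2.imwrite("pics/m1.png",cv2.resize(np.vstack([np.hstack([cv2.imread(f"pics/w{a}.png") for a in (1,2)]),np.hstack([cv2.imread("pics/w3.png")]*2)]),(784,588)))
E
```

```text
time: 2.05
tcp_pos: [0.578, 0.1896, 0.2338]
tool_rot: [-0.0, -0.0, 1.0, 0.0]
contact_force: [-0.5, 1.3, 0.1]
width: 0.602
grasp_force: 0.0
2.1 [0.578  0.1896 0.2338]
time: 3.0
tcp_pos: [0.5785, -0.0145, 0.2341]
tool_rot: [0.0, -0.001, 1.0, 0.0]
contact_force: [-0.9, 0.1, -0.1]
width: 0.604
grasp_force: 0.0
3.05 [ 0.5785 -0.0145  0.2341]
time: 3.95
tcp_pos: [0.579, -0.2244, 0.2339]
tool_rot: [-0.0, -0.001, 1.0, 0.0]
contact_force: [-0.2, 0.1, -1.1]
width: 0.601
grasp_force: 0.0
4.0 [ 0.579  -0.2244  0.2339]
```

View pics/m1.png

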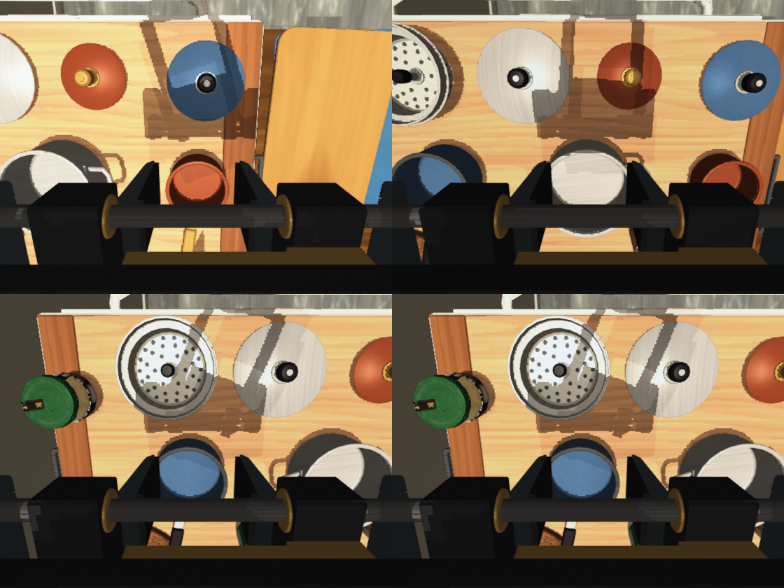

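Knobs and pans are clear, but the gripper hides the pans' far rims. I'll take one pass 80 mm further in to see the rims whole.

```bash

python3 -m crank '[[[-0.4,0,0,0,0,0],[-0.4,0,0,0,0,0],[-0.4,0,0,0,0,0],[-0.4,0,0,0,0,0],[0,0,0,0,0,0],[0,0,0,0,0,0],[0,0,0,0,0,0]]]' 0 >/dev/null
python3 look.py v3
python3 -m crank '[[[0,0.7,0,0,0,0],[0,0.7,0,0,0,0],[0,0.7,0,0,0,0],[0,0.7,0,0,0,0],[0,0.7,0,0,0,0],[0,0.7,0,0,0,0],[0,0,0,0,0,0],[0,0,0,0,0,0],[0,0,0,0,0,0]]]' >/dev/null
python3 look.py v2
python3 -m crank '[[[0,0.7,0,0,0,0],[0,0.7,0,0,0,0],[0,0.7,0,0,0,0],[0,0.7,0,0,0,0],[0,0.7,0,0,0,0],[0,0.6,0,0,0,0],[0,0,0,0,0,0],[0,0,0,0,0,0],[0,0,0,0,0,0]]]' >/dev/null
python3 look.py v1
python3 - <<'E'
import cv2,numpy as np
cv2.imwrite("pics/m2.png",cv2.resize(np.vstack([np.hstack([cv2.imread(f"pics/v{a}.png") for a in (1,2)]),np.hstack([cv2.imread("pics/v3.png")]*2)]),(784,588)))
E
```

```text
4.75 [ 0.658  -0.2254  0.2341]
5.7 [ 0.6585 -0.0171  0.2342]
6.65 [0.6591 0.1872 0.2339]
```

View pics/m2.png

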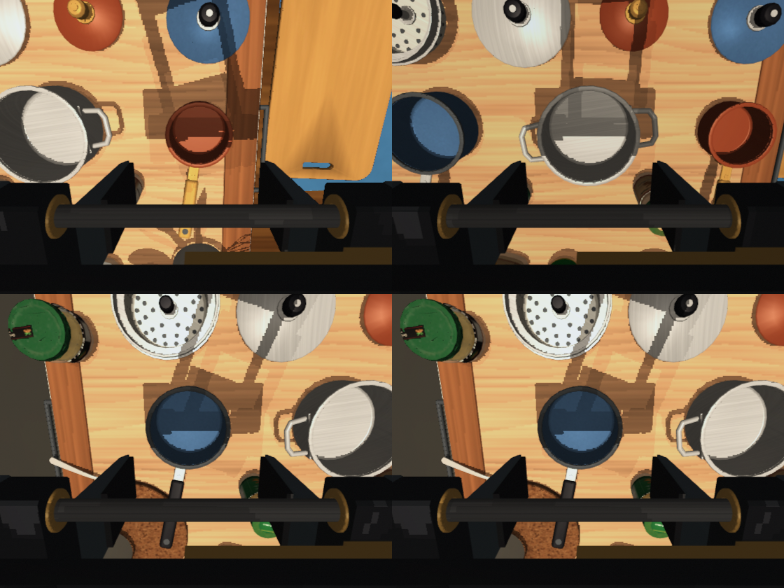

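The pan rims are fully visible, at about (283,190) in v1, (280,193) in v2 and (267,190) in v3 at full-image scale. Next I fit circles on the rim planes.

```bash
cat > meas.py <<'E'
from h import *
def load(n):
    d=np.load(f"pics/{n}.npy",allow_pickle=True).item();return d["c"],d["pose"]
def mask(c,kind):
    h,s,v=[x.astype(int) for x in cv2.split(cv2.cvtColor(np.ascontiguousarray(c["pixels"]),cv2.COLOR_RGB2HSV))]
    return {"red":((h<9)|(h>174))&(s>110)&(v>25),"blue":(h>95)&(h<125)&(s>60)&(v>20),"grey":(s<55)&(v>45),"black":(v<45)}[kind].astype(np.uint8)
def circ(name,kind,X,r,z,open_=15):
    c,pose=load(name);u,v=proj(c,X,pose)
    m=cv2.morphologyEx(mask(c,kind),cv2.MORPH_CLOSE,np.ones((5,5)))
    roi=np.zeros_like(m);cv2.circle(roi,(int(u),int(v)),int(1.35*r*c["fx"]/.3),1,-1)
    m=cv2.morphologyEx(m*roi,cv2.MORPH_OPEN,cv2.getStructuringElement(cv2.MORPH_ELLIPSE,(open_,open_)))
    cs,_=cv2.findContours(m,cv2.RETR_EXTERNAL,cv2.CHAIN_APPROX_NONE);k=max(cs,key=cv2.contourArea)
    P=np.array([onplane(c,a,b,z,pose)[:2] for a,b in cv2.convexHull(k)[:,0]],np.float32)
    (x,y),R=cv2.minEnclosingCircle(P*1000);(ex,ey),ax,_=cv2.fitEllipse(np.array([onplane(c,a,b,z,pose)[:2]*1000 for a,b in k[:,0]],np.float32))
    print(name,kind,"minenc",round(x,1),round(y,1),"R",round(R,1),"ell",round(ex,1),round(ey,1),np.round(np.array(ax)/2,1),"expect",r*1000)
def knob(name,X,z,r=.013,kind="black"):
    c,pose=load(name);u,v=proj(c,X,pose);m=mask(c,kind)
    roi=np.zeros_like(m);cv2.circle(roi,(int(u),int(v)),28,1,-1)
    n,l,st,ce=cv2.connectedComponentsWithStats(cv2.morphologyEx(m*roi,cv2.MORPH_OPEN,np.ones((5,5))))
    i=1+np.argmax(st[1:,4]);print(name,"knob",(onplane(c,*ce[i],z,pose)*1000).round(1),st[i])
E
python3 - <<'E'
from meas import *
circ("v1","red",[.66,.188,.076],.046,.076)
circ("v2","grey",[.658,-.014,.096],.066,.096,35)
circ("v3","blue",[.656,-.23,.086],.056,.086,25)
circ("w1","blue",[.515,.202,.036],.056,.036)
circ("w2","red",[.506,.043,.036],.046,.036)
circ("w1","red",[.506,.043,.036],.046,.036)
circ("w3","grey",[.51,-.108,.036],.066,.036)
circ("w3","grey",[.503,-.262,.07],.066,.07)
knob("w1",[.515,.202,.064],.064);knob("w3",[.51,-.108,.064],.064);knob("w2",[.51,-.108,.064],.064);knob("w3",[.503,-.262,.059],.059)
go([.503,-.262,.15])
E
```

```text
v1 red minenc 662.1 189.4 R 45.8 ell 662.5 189.3 [44.6 45. ] expect 46.0
v2 grey minenc 660.7 -18.4 R 65.7 ell 660.8 -18.4 [64.6 64.8] expect 66.0
v3 blue minenc 658.8 -237.6 R 49.8 ell 658.7 -237.5 [49.1 49.2] expect 56.0
w1 blue minenc 512.8 201.6 R 55.4 ell 512.8 201.5 [54.7 54.8] expect 56.0
w2 red minenc 506.1 42.2 R 45.4 ell 506.1 42.1 [44.7 44.9] expect 46.0
w1 red minenc 506.2 42.1 R 45.4 ell 506.1 42.2 [44.8 44.8] expect 46.0
w3 grey minenc 507.5 -107.5 R 65.7 ell 507.5 -107.5 [64.9 65. ] expect 66.0
w3 grey minenc 493.6 -257.7 R 78.3 ell 497.5 -262.6 [63.2 76.1] expect 66.0
w1 knob [518.  202.8  64. ] [282 114  26  19 282]
w3 knob [ 505.8 -115.3   64. ] [395  98  15  25 206]
w2 knob [506.8 -99.3  64. ] [184 100  11  23 155]Traceback (most recent call last):
  File "<stdin>", line 10, in <module>
  File "meas.py", line 20, in knob
    i=1+np.argmax(st[1:,4]);print(name,"knob",(onplane(c,*ce[i],z,pose)*1000).round(1),st[i])
        ~~~~~~~~~^^^^^^^^^^
    return _wrapfunc(a, 'argmax', axis=axis, out=out, **kwds)
    return bound(*args, **kwds)
ValueError: attempt to get argmax of an empty sequence
```

```bash

python3 -m crank '[[[0.26,-0.75,0,0,0,0],[0.26,-0.75,0,0,0,0],[0.26,-0.75,0,0,0,0],[0.26,-0.75,0,0,0,0],[0.26,-0.75,0,0,0,0],[0.26,-0.75,0,0,0,0],[0.26,-0.75,0,0,0,0],[0.26,-0.75,0,0,0,0],[0.26,-0.75,0,0,0,0],[0.26,-0.75,0,0,0,0],[0.26,-0.75,0,0,0,0],[0.26,-0.75,0,0,0,0],[0,0,0.4,0,0,0],[0,0,0.4,0,0,0],[0,0,0,0,0,0],[0,0,0,0,0,0],[0,0,0,0,0,0]]]' 0.5
python3 look.py k1
python3 - <<'E'
from meas import *
circ("k1","grey",[.503,-.262,.08],.066,.080)
go([.503,-.262,.06])
E
```

```text
time: 8.35
tcp_pos: [0.5032, -0.2615, 0.1952]
tool_rot: [0.001, 0.0, 1.0, -0.001]
contact_force: [0.6, 0.4, -0.4]
width: 0.502
grasp_force: 0.0
8.4 [ 0.5032 -0.2615  0.1952]
k1 grey minenc 503.8 -264.3 R 64.5 ell 502.0 -263.5 [60.3 63.5] expect 66.0
grasp [ 0.5033 -0.2614  0.2141] turn [-0.01  0.02 -0.  ] shift(after turn) [ 0.01 -0.01  3.08]
```

View pics/k1.png

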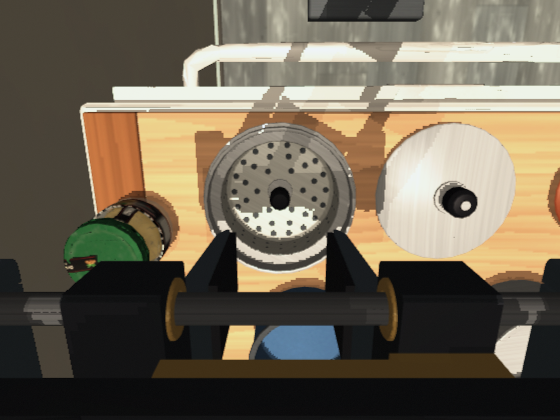

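The insert knob is at (280,198). The flange spans columns 205-355 and rows 124-271. The mustard jar is clear on the left.

```bash
python3 - <<'E'
from meas import *
c,p=load("k1")
print(onplane(c,280,198,.062,p))
for z in(.066,.08):print((onplane(c,205,197,z,p)+onplane(c,355,197,z,p))/2,(onplane(c,280,124,z,p)+onplane(c,280,271,z,p))/2,onplane(c,205,197,z,p)-onplane(c,355,197,z,p))
E
```

```text
[ 0.50490966 -0.26312693  0.062     ]
[ 0.50297335 -0.263129    0.066     ] [ 0.50727327 -0.26311132  0.066     ] [ 3.20826556e-05 -1.29535427e-01  0.00000000e+00]
[ 0.49936045 -0.26306146  0.08      ] [ 0.50346026 -0.2630446   0.08      ] [ 3.05895607e-05 -1.23506977e-01 -5.55111512e-17]
```

```bash

python3 -m crank '[[[-0.03,-0.03,0.4,0,0,0],[0,0,0.4,0,0,0],[0,0,0.4,0,0,0],[0,0,0.4,0,0,0],[0,0,0.4,0,0,0],[0,0,0.4,0,0,0],[0,0,0.3,0,0,0],[0,0,0.2,0,0,0],[0,0,0.2,0,0,0],[0,0,0,0,0,0],[0,0,0,0,0,0]]]' 0.5
python3 -m crank '[[[0,0,0,0,0,0],[0,0,0,0,0,0],[0,0,0,0,0,0],[0,0,0,0,0,0],[0,0,0,0,0,0],[0,0,0,0,0,0]]]' 1 25
python3 -m crank '[[[0,0,-0.1,0,0,0],[0,0,-0.2,0,0,0],[0,0,-0.3,0,0,0],[0,0,-0.4,0,0,0],[0,0,-0.4,0,0,0],[0,0,-0.4,0,0,0],[0,0,-0.4,0,0,0],[0,0,0,0,0,0],[0,0,0,0,0,0],[0,0,0,0,0,0]]]'
python3 look.py k2; python3 -c "
from h import *
go([.6607,-.0184,.1691])"
```

```text
time: 9.5
tcp_pos: [0.5047, -0.2627, 0.0394]
tool_rot: [0.0, 0.0, 1.0, -0.0]
contact_force: [0.5, 0.2, -0.1]
width: 0.502
grasp_force: 0.0
time: 10.1
tcp_pos: [0.5044, -0.2627, 0.0393]
tool_rot: [0.0, 0.0, 1.0, -0.0]
contact_force: [0.2, 0.5, 2.2]
width: 0.187
grasp_force: 25.0
time: 11.1
tcp_pos: [0.5033, -0.262, 0.1476]
tool_rot: [-0.001, 0.0, 1.0, 0.001]
contact_force: [0.3, 0.9, -3.5]
width: 0.181
grasp_force: 25.0
11.15 [ 0.5033 -0.262   0.1476]
grasp [ 0.5034 -0.2621  0.1663] turn [ 0.01 -0.02 -0.  ] shift(after turn) [-3.15  4.87 -0.06]
```

View pics/k2.png

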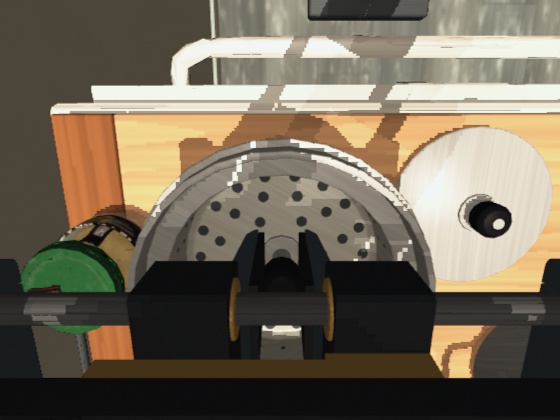

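The insert is held level. Carrying it to the pot.

```bash

python3 -m crank '[[[-0.1,0.15,0,0,0,0],[-0.2,0.32,0,0,0,0],[-0.3,0.45,0,0,0,0],[-0.3,0.45,0,0,0,0],[-0.3,0.45,0,0,0,0],[-0.3,0.45,0,0,0,0],[-0.3,0.45,0,0,0,0],[-0.3,0.45,0,0,0,0],[-0.3,0.45,0,0,0,0],[-0.25,0.45,0,0,0,0],[-0.2,0.4,0,0,0,0],[-0.2,0.3,0,0,0,0],[-0.1,0.1,0,0,0,0],[0,0,0,0,0,0],[0,0,0,0,0,0],[0,0,0,0,0,0]]]'
python3 look.py k3; python3 -c "
from h import *
go([.6612,-.0184,.090])"
```

```text
time: 12.75
tcp_pos: [0.6613, -0.0201, 0.1489]
tool_rot: [-0.0, 0.001, 1.0, -0.0]
contact_force: [-0.4, 0.2, -3.4]
width: 0.181
grasp_force: 25.0
12.8 [ 0.6613 -0.0201  0.1489]
grasp [ 0.6614 -0.02    0.1678] turn [-0.   -0.   -0.01] shift(after turn) [0.   0.03 1.56]
```

View pics/k3.png

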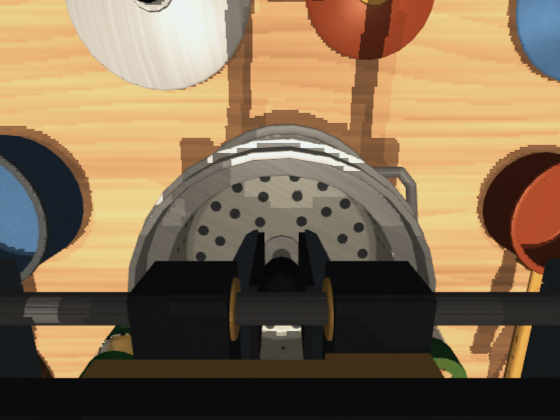

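The insert sits above the pot and is centred. Lowering.

```bash

python3 -m crank '[[[0,0.03,0.2,0,0,0],[0,0,0.2,0,0,0],[0,0,0.2,0,0,0],[0,0,0.2,0,0,0],[0,0,0.2,0,0,0],[0,0,0.15,0,0,0],[0,0,0.1,0,0,0],[0,0,0.1,0,0,0],[0,0,0.1,0,0,0],[0,0,0.06,0,0,0],[0,0,0.03,0,0,0],[0,0,0,0,0,0],[0,0,0,0,0,0]]]'
```

```text
time: 14.1
tcp_pos: [0.662, -0.0176, 0.0722]
tool_rot: [0.0, 0.0, 1.0, 0.0]
contact_force: [-0.2, -0.4, -3.3]
width: 0.184
grasp_force: 25.0
```

```bash

python3 -m crank '[[[0,0,0.02,0,0,0],[0,0,0.02,0,0,0],[0,0,0,0,0,0],[0,0,0,0,0,0]]]'
```

```text
time: 14.5
tcp_pos: [0.6622, -0.0176, 0.0712]
tool_rot: [0.001, 0.0, 1.0, 0.0]
contact_force: [-2.5, 0.4, 6.1]
width: 0.185
grasp_force: 25.0
```

Contact is felt, so the insert is seated. Opening, lifting, then moving over the steel lid.

```bash

python3 -m crank '[[[0,0,0,0,0,0],[0,0,0,0,0,0],[0,0,0,0,0,0],[0,0,0,0,0,0],[0,0,-0.2,0,0,0],[0,0,-0.4,0,0,0],[0,0,-0.5,0,0,0],[0,0,-0.5,0,0,0],[0,0,-0.5,0,0,0],[0,0,0,0,0,0]]]' 0.5
python3 look.py a1
python3 -m crank '[[[0.3,-0.18,0,0,0,0],[0.5,-0.3,0,0,0,0],[0.6,-0.35,0,0,0,0],[0.6,-0.35,0,0,0,0],[0.6,-0.35,0,0,0,0],[0.49,-0.27,0,0,0,0],[0,0,0,0,0,0],[0,0,0,0,0,0],[0,0,0,0,0,0]]]'
python3 look.py a2
python3 - <<'E'
from meas import *
c,p=load("a2");print(proj(c,[.5075,-.1075,.064],p))
circ("a2","grey",[.5075,-.1075,.036],.066,.036)
circ("a2","grey",[.6607,-.0184,.112],.066,.112,35)
go([.5075,-.1075,.067])
cv2.imwrite("pics/m3.png",cv2.resize(np.hstack([cv2.imread("pics/a1.png"),cv2.imread("pics/a2.png")]),(800,300)))
E
```

```text
time: 15.5
tcp_pos: [0.6642, -0.0177, 0.1799]
tool_rot: [0.005, 0.0, 1.0, -0.0]
contact_force: [0.1, -0.6, 0.6]
width: 0.499
grasp_force: 0.0
15.55 [ 0.6642 -0.0177  0.1799]
time: 16.45
tcp_pos: [0.5079, -0.1072, 0.1745]
tool_rot: [-0.0, -0.0, 1.0, 0.0]
contact_force: [0.8, 0.4, -0.5]
width: 0.498
grasp_force: 0.0
16.5 [ 0.5079 -0.1072  0.1745]
(np.float64(281.26995320103657), np.float64(202.84225112704772))
a2 grey minenc 507.8 -107.7 R 65.6 ell 506.8 -107.7 [64.  64.6] expect 66.0Traceback (most recent call last):
  File "<stdin>", line 4, in <module>
  File "meas.py", line 12, in circ
    cs,_=cv2.findContours(m,cv2.RETR_EXTERNAL,cv2.CHAIN_APPROX_NONE);k=max(cs,key=cv2.contourArea)
                                                                       ~~~^^^^^^^^^^^^^^^^^^^^^^^^
ValueError: max() iterable argument is empty
```

```bash

python3 -m crank '[[[0,-0.01,0.4,0,0,0],[0,0,0.4,0,0,0],[0,0,0.4,0,0,0],[0,0,0.4,0,0,0],[0,0,0.4,0,0,0],[0,0,0.3,0,0,0],[0,0,0.13,0,0,0],[0,0,0.1,0,0,0],[0,0,0,0,0,0],[0,0,0,0,0,0]]]' 0.5
python3 - <<'E'
from meas import *
circ("a1","grey",[.6607,-.0184,.1],.066,.100,35)
E
```

```text
time: 17.5
tcp_pos: [0.5079, -0.108, 0.0489]
tool_rot: [0.001, -0.0, 1.0, -0.0]
contact_force: [1.3, 0.1, 0.2]
width: 0.498
grasp_force: 0.0
a1 grey minenc 663.4 -17.5 R 68.5 ell 658.7 -18.0 [60.5 66.4] expect 66.0
```

View pics/a1.png

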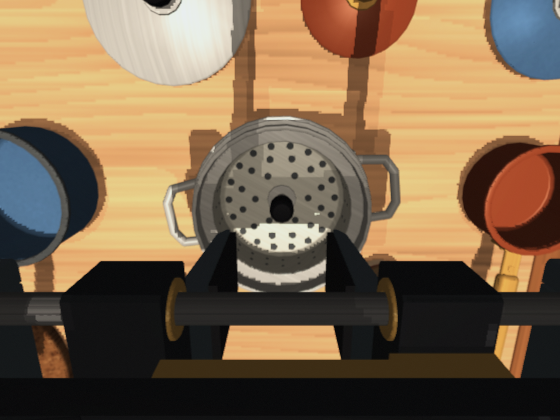

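The insert sits level and concentric in the pot (collar about (283,200), knob (282,208)). Now the lid grip.

```bash

python3 -m crank '[[[0,0,0,0,0,0],[0,0,0,0,0,0],[0,0,0,0,0,0],[0,0,0,0,0,0],[0,0,0,0,0,0],[0,0,-0.1,0,0,0],[0,0,-0.2,0,0,0],[0,0,-0.4,0,0,0],[0,0,-0.4,0,0,0],[0,0,-0.4,0,0,0],[0,0,-0.4,0,0,0],[0,0,-0.4,0,0,0],[0,0,-0.2,0,0,0],[0,0,0,0,0,0],[0,0,0,0,0,0]]]' 1 25
python3 - <<'E'
from meas import *
c,p=load("a1");print(onplane(c,282,208,.094,p))
go([.6615,-.018,.19])
E
```

```text
time: 19.0
tcp_pos: [0.5067, -0.1079, 0.1728]
tool_rot: [-0.001, 0.0, 1.0, 0.0]
contact_force: [0.1, 0.3, -1.7]
width: 0.27
grasp_force: 25.0
[ 0.66188258 -0.01747215  0.094     ]
grasp [ 0.5068 -0.1079  0.1916] turn [ 0.   -0.01 -0.  ] shift(after turn) [-3.1   1.8   0.03]
```

```bash

python3 -m crank '[[[-0.15,0.1,0,0,0,0],[-0.35,0.2,0,0,0,0],[-0.45,0.25,0,0,0,0],[-0.45,0.25,0,0,0,0],[-0.45,0.25,0,0,0,0],[-0.45,0.25,0,0,0,0],[-0.4,0.25,0,0,0,0],[-0.25,0.15,0,0,0,0],[-0.15,0.1,0,0,0,0],[0,0,0,0,0,0],[0,0,0,0,0,0],[0,0,0,0,0,0]]]'
python3 look.py a3; python3 -c "
from h import *
go([.6615,-.018,.145])"
```

```text
time: 20.2
tcp_pos: [0.6616, -0.0185, 0.1733]
tool_rot: [-0.0, 0.0, 1.0, -0.0]
contact_force: [-0.6, 0.1, -2.4]
width: 0.265
grasp_force: 25.0
20.25 [ 0.6616 -0.0185  0.1733]
grasp [ 0.6617 -0.0185  0.1923] turn [-0.   -0.   -0.01] shift(after turn) [0.   0.01 0.95]
```

View pics/a3.png

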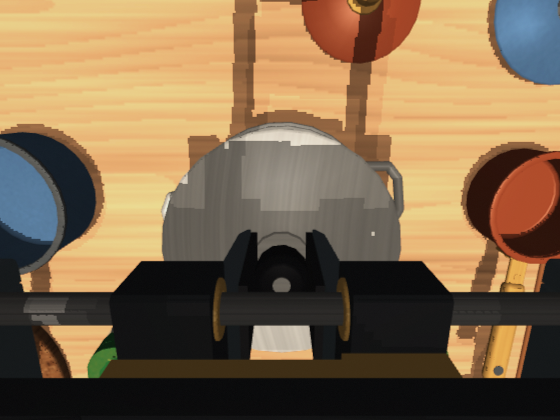

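The lid is level over the pot. Lowering.

```bash

python3 -m crank '[[[0,0.01,0.2,0,0,0],[0,0,0.2,0,0,0],[0,0,0.15,0,0,0],[0,0,0.1,0,0,0],[0,0,0.1,0,0,0],[0,0,0.08,0,0,0],[0,0,0.05,0,0,0],[0,0,0.03,0,0,0],[0,0,0,0,0,0],[0,0,0,0,0,0]]]'
python3 -m crank '[[[0,0,0.02,0,0,0],[0,0,0.02,0,0,0],[0,0,0,0,0,0],[0,0,0,0,0,0]]]'
```

```text
time: 21.25
tcp_pos: [0.6625, -0.0176, 0.1282]
tool_rot: [0.0, 0.0, 1.0, 0.0]
contact_force: [-0.0, 0.2, -2.0]
width: 0.267
grasp_force: 25.0
time: 21.65
tcp_pos: [0.6626, -0.0176, 0.1269]
tool_rot: [0.001, 0.0, 1.0, -0.0]
contact_force: [-1.5, -0.3, 4.1]
width: 0.264
grasp_force: 25.0
```

```bash

python3 -m crank '[[[0,0,0,0,0,0],[0,0,0,0,0,0],[0,0,0,0,0,0],[0,0,0,0,0,0],[0,0,-0.2,0,0,0],[0,0,-0.4,0,0,0],[0,0,-0.4,0,0,0],[0,0,-0.1,0,0,0],[0.4,0.15,0,0,0,0],[0.6,0.23,0,0,0,0],[0.6,0.23,0,0,0,0],[0.6,0.23,0,0,0,0],[0.6,0.23,0,0,0,0],[0.33,0.13,0,0,0,0],[0,0,0,0,0,0],[0,0,0,0,0,0],[0,0,0,0,0,0]]]' 0.5
python3 look.py b1
python3 - <<'E'
from meas import *
circ("b1","red",[.5061,.0422,.036],.046,.036)
go([.5061,.0422,.067])
E
```

```text
time: 23.35
tcp_pos: [0.507, 0.0422, 0.181]
tool_rot: [0.001, 0.0, 1.0, -0.0]
contact_force: [-0.3, -0.4, -0.5]
width: 0.498
grasp_force: 0.0
23.4 [0.507  0.0422 0.181 ]
b1 red minenc 506.3 42.1 R 45.4 ell 506.2 42.1 [44.8 44.9] expect 46.0
grasp [0.5069 0.0421 0.1996] turn [ 0.  0. -0.] shift(after turn) [0.02 0.   2.65]
```

View pics/b1.png

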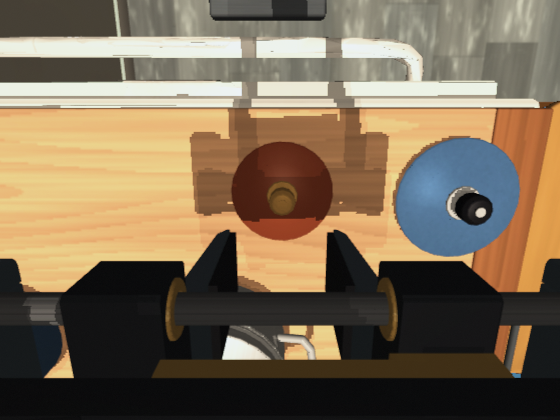

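The copper lid knob is at (282,200), in line with the fingers.

```bash

python3 -m crank '[[[0.02,0,0.4,0,0,0],[0,0,0.4,0,0,0],[0,0,0.4,0,0,0],[0,0,0.4,0,0,0],[0,0,0.4,0,0,0],[0,0,0.3,0,0,0],[0,0,0.2,0,0,0],[0,0,0.1,0,0,0],[0,0,0.05,0,0,0],[0,0,0,0,0,0],[0,0,0,0,0,0]]]' 0.5
python3 -m crank '[[[0,0,0,0,0,0],[0,0,0,0,0,0],[0,0,0,0,0,0],[0,0,0,0,0,0],[0,0,0,0,0,0],[0,0,-0.1,0,0,0],[0,0,-0.2,0,0,0],[0,0,-0.4,0,0,0],[0,0,-0.4,0,0,0],[0,0,-0.4,0,0,0],[0,0,-0.4,0,0,0],[0,0,-0.1,0,0,0],[0,0,0,0,0,0],[0,0,0,0,0,0]]]' 1 25
python3 -c "
from h import *
go([.662,.1894,.109])"
```

```text
time: 24.5
tcp_pos: [0.5054, 0.0425, 0.049]
tool_rot: [0.001, 0.0, 1.0, 0.0]
contact_force: [-0.2, -0.5, -0.1]
width: 0.503
grasp_force: 0.0
time: 25.9
tcp_pos: [0.5041, 0.0424, 0.1477]
tool_rot: [-0.001, 0.0, 1.0, -0.0]
contact_force: [-0.8, -0.8, -2.1]
width: 0.221
grasp_force: 25.0
grasp [0.5042 0.0424 0.1665] turn [-0.   -0.01 -0.  ] shift(after turn) [-3.16  2.94  1.15]
```

```bash

python3 -m crank '[[[-0.15,0.14,0,0,0,0],[-0.35,0.3,0,0,0,0],[-0.4,0.4,0,0,0,0],[-0.45,0.4,0,0,0,0],[-0.45,0.4,0,0,0,0],[-0.4,0.4,0,0,0,0],[-0.4,0.4,0,0,0,0],[-0.3,0.3,0,0,0,0],[-0.2,0.2,0,0,0,0],[0,0,0,0,0,0],[0,0,0,0,0,0],[0,0,0,0,0,0]]]'
python3 look.py b2; python3 -c "
from h import *
go([.6615,.1894,.1098])"
```

```text
time: 27.1
tcp_pos: [0.6591, 0.1889, 0.1479]
tool_rot: [-0.001, 0.0, 1.0, -0.0]
contact_force: [-0.0, -0.8, -2.2]
width: 0.217
grasp_force: 25.0
27.15 [0.6591 0.1889 0.1479]
grasp [0.6592 0.1888 0.167 ] turn [-0.   -0.01 -0.01] shift(after turn) [-0.05  0.01  1.14]
```

View pics/b2.png

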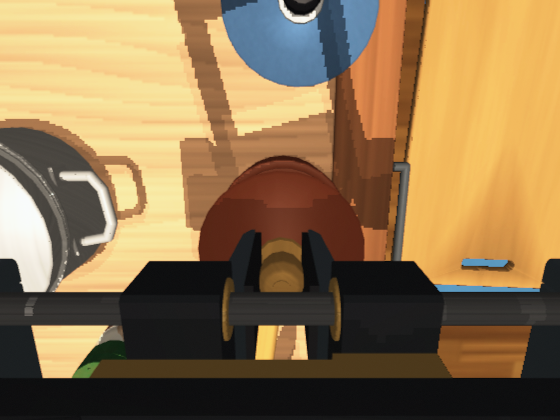

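The copper lid is level above its pan. Lowering with a 2 mm x correction.

```bash

python3 -m crank '[[[-0.03,0.01,0.2,0,0,0],[0,0,0.2,0,0,0],[0,0,0.2,0,0,0],[0,0,0.15,0,0,0],[0,0,0.1,0,0,0],[0,0,0.1,0,0,0],[0,0,0.08,0,0,0],[0,0,0.05,0,0,0],[0,0,0.03,0,0,0],[0,0,0,0,0,0],[0,0,0,0,0,0]]]'
python3 -m crank '[[[0,0,0.02,0,0,0],[0,0,0.02,0,0,0],[0,0,0,0,0,0],[0,0,0,0,0,0]]]'
```

```text
time: 28.25
tcp_pos: [0.6615, 0.19, 0.0932]
tool_rot: [0.0, 0.0, 1.0, 0.0]
contact_force: [-0.4, -1.0, -0.7]
width: 0.22
grasp_force: 25.0
time: 28.65
tcp_pos: [0.6613, 0.19, 0.0909]
tool_rot: [-0.0, 0.0, 1.0, 0.0]
contact_force: [0.1, -0.9, -1.2]
width: 0.219
grasp_force: 25.0
```

```bash

python3 -m crank '[[[0,0,0.02,0,0,0],[0,0,0.02,0,0,0],[0,0,0,0,0,0],[0,0,0,0,0,0]]]'
```

```text
time: 29.05
tcp_pos: [0.6615, 0.19, 0.0907]
tool_rot: [0.001, 0.0, 1.0, 0.0]
contact_force: [-1.8, -0.9, 6.4]
width: 0.22
grasp_force: 25.0
```

```bash

python3 -m crank '[[[0,0,0,0,0,0],[0,0,0,0,0,0],[0,0,0,0,0,0],[0,0,0,0,0,0],[0,0,-0.2,0,0,0],[0,0,-0.4,0,0,0],[0,0,-0.5,0,0,0],[0,0,-0.5,0,0,0],[0,0,-0.1,0,0,0],[0.4,0.03,0,0,0,0],[0.6,0.05,0,0,0,0],[0.6,0.05,0,0,0,0],[0.6,0.05,0,0,0,0],[0.5,0.05,0,0,0,0],[0.27,0,0,0,0,0],[0,0,0,0,0,0],[0,0,0,0,0,0],[0,0,0,0,0,0]]]' 0.5
python3 look.py d1
python3 - <<'E'
from meas import *
circ("d1","blue",[.5128,.2016,.036],.056,.036)
go([.5128,.2016,.067])
E
```

```text
time: 30.85
tcp_pos: [0.5142, 0.2015, 0.1738]
tool_rot: [0.0, 0.0, 1.0, 0.0]
contact_force: [1.4, -0.2, -0.1]
width: 0.503
grasp_force: 0.0
30.9 [0.5142 0.2015 0.1738]
d1 blue minenc 512.9 201.4 R 55.4 ell 512.9 201.5 [54.8 54.9] expect 56.0
grasp [0.514  0.2014 0.1926] turn [ 0.  0. -0.] shift(after turn) [0.02 0.   2.51]
```

```bash

python3 -m crank '[[[0.02,0,0.4,0,0,0],[0,0,0.4,0,0,0],[0,0,0.4,0,0,0],[0,0,0.4,0,0,0],[0,0,0.4,0,0,0],[0,0,0.3,0,0,0],[0,0,0.1,0,0,0],[0,0,0.08,0,0,0],[0,0,0.03,0,0,0],[0,0,0,0,0,0],[0,0,0,0,0,0]]]' 0.5
python3 -m crank '[[[0,0,0,0,0,0],[0,0,0,0,0,0],[0,0,0,0,0,0],[0,0,0,0,0,0],[0,0,0,0,0,0],[0,0,-0.1,0,0,0],[0,0,-0.2,0,0,0],[0,0,-0.4,0,0,0],[0,0,-0.4,0,0,0],[0,0,-0.4,0,0,0],[0,0,-0.4,0,0,0],[0,0,-0.4,0,0,0],[0,0,-0.4,0,0,0],[0,0,-0.3,0,0,0],[0,0,0,0,0,0],[0,0,0,0,0,0]]]' 1 25
python3 -c "
from h import *
go([.6588,-.2376,.2])"
```

```text
time: 32.0
tcp_pos: [0.5124, 0.2016, 0.0491]
tool_rot: [0.001, 0.0, 1.0, 0.0]
contact_force: [0.5, -1.1, 0.3]
width: 0.498
grasp_force: 0.0
time: 33.6
tcp_pos: [0.5115, 0.2013, 0.1984]
tool_rot: [-0.0, 0.0, 1.0, 0.0]
contact_force: [-0.6, 0.4, -2.9]
width: 0.267
grasp_force: 25.0
grasp [0.5115 0.2013 0.2172] turn [ 0. -0. -0.] shift(after turn) [-2.95 -8.78  0.34]
```

```bash

python3 -m crank '[[[-0.05,-0.15,0,0,0,0],[-0.1,-0.3,0,0,0,0],[-0.15,-0.45,0,0,0,0],[-0.2,-0.6,0,0,0,0],[-0.2,-0.6,0,0,0,0],[-0.2,-0.6,0,0,0,0],[-0.2,-0.6,0,0,0,0],[-0.2,-0.6,0,0,0,0],[-0.2,-0.6,0,0,0,0],[-0.2,-0.6,0,0,0,0],[-0.2,-0.6,0,0,0,0],[-0.2,-0.6,0,0,0,0],[-0.2,-0.6,0,0,0,0],[-0.2,-0.6,0,0,0,0],[-0.2,-0.5,0,0,0,0],[-0.2,-0.43,0,0,0,0],[-0.15,-0.35,0,0,0,0],[-0.1,-0.2,0,0,0,0],[0,0,0,0,0,0],[0,0,0,0,0,0]]]'
python3 -m crank '[[[0,0,0.3,0,0,0],[0,0,0.3,0,0,0],[0,0,0.3,0,0,0],[0,0,0.1,0,0,0],[0,0,0,0,0,0],[0,0,0,0,0,0],[0,0,0,0,0,0]]]'
python3 look.py d2
python3 -c "
from h import *
go([.6585,-.2376,.1199])"
```

```text
time: 35.6
tcp_pos: [0.6686, -0.2474, 0.1978]
tool_rot: [-0.001, 0.0, 1.0, 0.001]
contact_force: [-0.3, 0.4, -2.3]
width: 0.267
grasp_force: 25.0
time: 36.3
tcp_pos: [0.6698, -0.2475, 0.1497]
tool_rot: [0.001, -0.0, 1.0, -0.0]
contact_force: [0.3, 0.6, -1.8]
width: 0.27
grasp_force: 25.0
36.35 [ 0.6698 -0.2475  0.1497]
grasp [ 0.6697 -0.2476  0.1684] turn [-0.    0.01  0.  ] shift(after turn) [0.22 0.2  0.97]
```

View pics/d2.png

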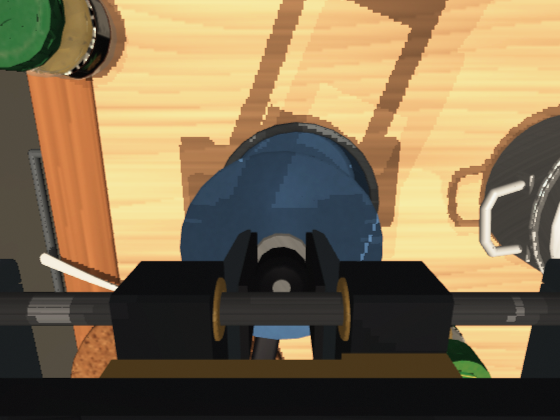

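The lid is 1 cm off (my row sum overshot), with the pan rim visible to the upper right. Correcting first, then lowering.

```bash

python3 -m crank '[[[0.11,0.1,0,0,0,0],[0.11,0.1,0,0,0,0],[0,0,0,0,0,0],[0,0,0,0,0,0],[0,0,0.2,0,0,0],[0,0,0.2,0,0,0],[0,0,0.15,0,0,0],[0,0,0.1,0,0,0],[0,0,0.1,0,0,0],[0,0,0.08,0,0,0],[0,0,0.06,0,0,0],[0,0,0.03,0,0,0],[0,0,0,0,0,0],[0,0,0,0,0,0]]]'
python3 -m crank '[[[0,0,0.02,0,0,0],[0,0,0.02,0,0,0],[0,0,0,0,0,0],[0,0,0,0,0,0]]]'
```

```text
time: 37.75
tcp_pos: [0.6584, -0.2376, 0.1027]
tool_rot: [0.0, 0.0, 1.0, -0.0]
contact_force: [0.5, 0.8, -2.2]
width: 0.266
grasp_force: 25.0
time: 38.15
tcp_pos: [0.6584, -0.2376, 0.1008]
tool_rot: [0.0, 0.0, 1.0, -0.0]
contact_force: [0.0, -0.0, 0.5]
width: 0.264
grasp_force: 25.0
```

Contact is beginning; 1 mm more, then release, lift and check.

```bash

python3 -m crank '[[[0,0,0.02,0,0,0],[0,0,0,0,0,0],[0,0,0,0,0,0]]]'
python3 -m crank '[[[0,0,0,0,0,0],[0,0,0,0,0,0],[0,0,0,0,0,0],[0,0,0,0,0,0],[0,0,-0.2,0,0,0],[0,0,-0.4,0,0,0],[0,0,-0.5,0,0,0],[0,0,-0.5,0,0,0],[0,0,-0.5,0,0,0],[0,0,-0.5,0,0,0],[0.5,0.5,0,0,0,0],[0.5,0.5,0,0,0,0],[0.5,0.5,0,0,0,0],[0.5,0.5,0,0,0,0],[0,0,0,0,0,0],[0,0,0,0,0,0],[0,0,0,0,0,0]]]' 0.3
python3 - <<'E'
from h import *
a=[bot.read_camera(n)["pixels"][:,:,::-1] for n in("scene","side")]
cv2.imwrite("pics/fin.png",np.hstack([cv2.resize(a[0][130:310,120:470],(400,300)),cv2.resize(a[1][130:350,80:400],(400,300))]))
E
```

```text
time: 38.45
tcp_pos: [0.6584, -0.2376, 0.1007]
tool_rot: [0.001, 0.0, 1.0, -0.0]
contact_force: [-2.3, 0.5, 5.8]
width: 0.268
grasp_force: 25.0
time: 40.15
tcp_pos: [0.5593, -0.1382, 0.23]
tool_rot: [0.001, 0.0, 1.0, -0.0]
contact_force: [-0.2, -0.5, 0.5]
width: 0.697
grasp_force: 0.0
```

View pics/fin.png

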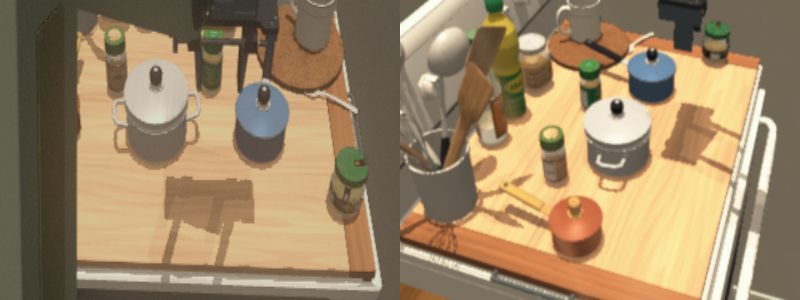

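The final view shows all three lids seated and level, the pans and jars in place and the gripper clear of everything. Handing in.

```bash
python3 -c "
from station import bot
print(bot.sign_off())"
```

```text
the job is handed in; nothing more can be done
None
```

I set the steamer insert and steel lid on the steel pot and the blue and copper lids on their pans, then handed the job in at about 40 s; the last pictures show all of them seated and level and the jars in place, but the hand-in returned no verdict.

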